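# Push the spray booth's window up to the pointer

## Task

Open the small spray booth: with the fingertips beneath the lip of its sliding window, push the window up until the lip is level with the white pointer on the right-hand post, then take the hand away and leave the window standing there. Only push the lip from beneath: do not pinch it, press on top of it or overshoot the pointer, and leave the pointer and the loose things on the table and in the booth where they are.

Things in the scene. Friction and masses are not known exactly. Their poses are not given: they have to be found in the camera images.
- booth: Grey bench spray booth, 260 mm wide, 229 mm high, fixed. Origin: under its middle, on the table; x points into the booth (away from the robot at yaw 0), y left. Its front leans back 0.61 rad from upright: the window slides between two dark posts (22 mm wide, 124 mm left and right of the middle) along (0.573, 0, 0.820) in the booth's frame. Sill 120 to 108 mm before the origin: 32 mm high.
- sash (a joint): Travel of the sliding window up its slope in m, 0 at the bottom, up to 0.19. It is counterweighted: about 2.5 N of friction and light damping resist motion along the slope, and it stays where it is left. Starts partly open at 0.005 to 0.06.
- lip_edge (a point): Middle of the outer lower edge (nearest the robot) of the window's lip: an aluminium flange along the window's foot, 180 mm long, 10 mm thick, standing out 32 mm square from the leaning window, so that it rises toward the robot (outward is (-0.820, 0, 0.573) in the booth's frame). Beneath it the opening is empty down to the sill.
- lip_end (a point): Middle of the thickness of the lip at its right-hand (-y) end, beside the pointer; it has to come level with pointer_tip. The lip's upper face carries a thin dark rubber strip (172 x 28 x 3 mm) that must not be pressed.
- pointer (a joint): Setting of the pointer up the same slope in m, on the same scale as sash: the lip is level with the pointer when both read the same. It stands at 0.085 to 0.17 and must not be shifted.
- pointer_tip (a point): Tip of the white pointer, a clip of 30 x 24 mm on the front of the right-hand (-y) post with a point toward the window; the tip is 7 mm beside the lip's end.
- sanding_block: Loose wooden sanding block, 52 x 94 x 34 mm, on the booth's floor. Origin: centre of its underside.
- glue_can: Loose flat cream glue tin with a red cap, 36 x 62 x 100 mm, on the table to the right of the booth. Origin: centre of its underside.
- screw_jar: Loose clear jar with a grey lid, 58 mm across, 70 mm high, on the table in front and right of the booth. Origin: centre of its underside.
- pliers_red: Loose pliers with red handles, 48 x 153 x 11 mm, lying on the table in front of the booth. Origin: centre of the underside.
- knurled_knob: Loose black screw knob, 36 mm across, 29 mm high, on the table in front and left of the booth. Origin: centre of its underside.

How it is judged:
By the outcome, as a careful person would: the job done as asked, in the order asked, and still so for the second after the job is handed in, with the robot touching nothing.
It also fails if it takes over 35 s, if anything falls off the work surface, if the arm or the gripper's body presses on something with over 40 N, if the wrist force passes 120 N, or if a joint passes its speed limit or range.

## Robot

A 6-joint arm with a two-finger parallel gripper is mounted at the origin on a cart in front of the work surface, level with it; the furniture and walls round the work are solid. World frame = base frame: x ahead of the robot, y to its left, z up, the work surface at z = 0. Lengths are in m, angles in rad, forces in N, time in s.
With the tool pointing down it reaches from about 0.275 to 0.875 m from the base axis. Payload 12.5 kg.
Tool frame: the origin (TCP) lies between the finger pads; the fingertips stand 14 mm ahead of it and the grasp point (between the pads) lies 5 mm behind it; z points along the fingers, x is the direction in which the jaws open and shut, and the axes are right-handed (so a half turn about z gives the same grasp; the last joint's range is limited). The gripper opens to 85 mm and grips with 20 to 120 N. Pads are 22 mm wide; open, the fingers measure 114 mm over their backs; the gripper's body (76 mm by 85 mm) begins 54 mm behind the grasp point. The pads swing forward as they close: fully open they stand 13 mm farther back than shut.
Start: joints at [-1.224, 0.351, 1.652, -0, 1.139, -0.085], TCP at [0.23, -0.499, 0.245] pointing down, gripper open.
Joint ranges: [-2.75, 2.75], [-0.79, 2.1], [0.01, 2.65], [-1.57, 4.71], [0.07, 3.14], [-2.87, 2.87]. Speed limits (rad/s): [2.22, 2.22, 2.79, 3.14, 3.14, 3.14].

## Interface

Orientations are given as a unit quaternion [w, x, y, z].
In Python, from bench import arm, eyes, order gives the robot as it stands.
- The arm moves only by the shell command python3 -m pendant 'ROWS' [FORCE]. ROWS is JSON, a list of rows, each an object of numbers: "jaw": the closure in counts, from 0 (fully open) to 255 (shut); "dx", "dy", "dz": the shift along the tool's x, y, z in mm; "twist": the turn about the tool's z in rad. In form: [{"jaw": .., "dx": .., "dy": .., "dz": .., "twist": ..}, ...]. A call has 1 to 20 rows; each row is the pose to reach, as a shift and turn from the pose commanded when the call began, along the tool's axes at that moment; what a row does not reach only later rows make up. A row lasts 1/8 s, in which the tool goes at most 62.5 mm and 10.7 degrees, less where a joint would pass 70% of its speed; a pose out of reach is approached as far as the arm can. A call with a gripper value outside its range is refused whole. The fingers move at their own pace and stop on an object; FORCE is the grip in N (left out, the last holds). Time passes only in rows, so rows that repeat a pose let the fingers close. It gives the time, the measured TCP pose, the force and the opening at its end, in the units of the state.
- arm.get_obs(): the state, without advancing time (a new reading comes with each control period).
- eyes.read_camera(name): name is "scene" or "top" or "wrist"; returns a dict with "image" (384x512x3 uint8, red, green, blue), "fx", "fy", "cx", "cy" (pixels), "origin" and "rotation" of the camera in the world. Camera axes: x right, y up, looking along -z (the intrinsics and any distortion apply to the point x, -y, -z); pixel columns grow to the right and rows downward; lengths in m; the calibration is good to about 2 mm. A picture is of the moment at which its call begins. There is no depth.
- order.finish_job(): hands the job in, once; it reports no verdict.
The state is a dict: "time_s": time; "qpos": joint angles; "joint_velocities": joint speeds; "joint_efforts": joint torques, N m; "position": TCP position; "ee_rot": TCP orientation; "ft_force": force on the tool from outside, world axes, zero at the start; "wrist_torque": the same for the moment, N m; "width": finger opening in m.
Only numpy, scipy, OpenCV 4.12 (cv2) and the standard library are available. Lean on these libraries where they do the work, as an engineer would, in place of code of your own. Each camera call takes 0.05 s, during which the arm holds its last target. There are 200 camera calls.

## Working session

There is one attempt and no reset: what is moved stays moved. The work goes in short steps, Python scripts to look and compute and a shell command to move; the robot and the scene stay as the last step left them, time stands still between calls to the robot, and variables do not carry over. Pictures are saved under pics/ and viewed, about 8 in all and at most 12, crops included, and the job is handed in when it is done.

```bash
ls; mkdir -p pics; python3 - <<'E'
from bench import arm, eyes
import cv2, numpy as np, pickle
o=arm.get_obs(); print({k:np.round(v,4).tolist() for k,v in o.items()})
C={}
for n in ("scene","top","wrist"):
    c=eyes.read_camera(n); C[n]=c
    print(n,[round(float(c[k]),1) for k in("fx","fy","cx","cy")],np.round(c["origin"],3),np.round(c["rotation"],3).tolist(),[k for k in c])
    cv2.imwrite(f"pics/{n}0.png",c["image"][:,:,::-1])
pickle.dump(C,open("c0.pkl","wb"))
a=cv2.imread("pics/scene0.png");b=cv2.imread("pics/top0.png")
E
```

```text
pics
{'time_s': 0.0, 'qpos': [-1.2236, 0.3513, 1.6524, -0.0, 1.1391, -0.0846], 'joint_velocities': [0.0007, 0.0007, 0.0011, 0.0007, 0.0011, -0.0007], 'joint_efforts': [0.001, -50.6095, -29.1406, -0.0, 0.0046, 0.0], 'position': [0.2301, -0.4992, 0.2447], 'ee_rot': [-0.0004, 0.8422, -0.5392, -0.0005], 'ft_force': [0.017, 0.3914, 0.1486], 'wrist_torque': [0.0224, 0.0191, 0.0312], 'width': 0.0855}
scene [446.9, 446.9, 259.4, 187.6] [-0.452 -0.463  0.626] [0.723, 0.467, -0.267, -0.433] ['image', 'fx', 'fy', 'cx', 'cy', 'origin', 'rotation']
top [371.0, 371.0, 250.8, 190.1] [0.447 0.112 0.996] [0.714, 0.031, -0.032, -0.699] ['image', 'fx', 'fy', 'cx', 'cy', 'origin', 'rotation']
wrist [265.3, 265.3, 255.6, 192.9] [ 0.3   -0.468  0.374] [0.833, -0.128, 0.082, -0.533] ['image', 'fx', 'fy', 'cx', 'cy', 'origin', 'rotation']
```

View pics/scene0.png

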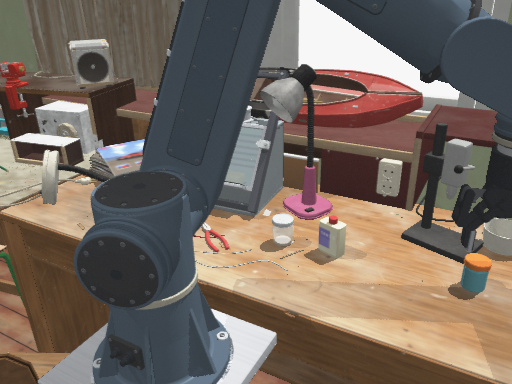

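View pics/top0.png

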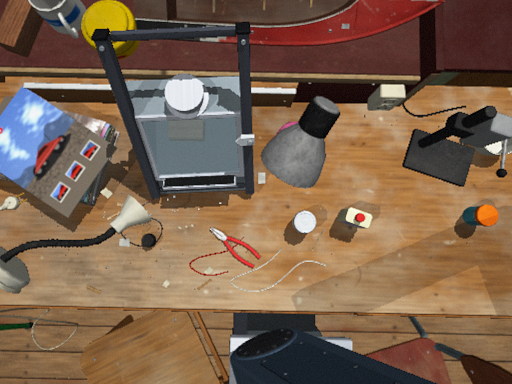

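The scene camera is mostly blocked by the arm. The top view shows the booth with its lip at about (200,182), the white pointer at about (246,140), the knob at (148,240), the pliers at (235,245), the jar at (304,222) and the tin at (358,217). I'll enlarge the booth.

```bash
python3 - <<'E'
import cv2
a=cv2.imread("pics/top0.png")[20:210,90:280]
cv2.imwrite("pics/top0c.png",cv2.resize(a,None,fx=3.15,fy=3.15,interpolation=cv2.INTER_CUBIC))
E
cat > h.py <<'E'
import numpy as np
from scipy.spatial.transform import Rotation as R
def rot(q):
    q=np.array(q)
    return q if q.shape==(3,3) else R.from_quat(q[[1,2,3,0]]).as_matrix()
def ray(c,u,v):
    d=rot(c["rotation"])@np.array([(u-c["cx"])/c["fx"],-(v-c["cy"])/c["fy"],-1.]); return np.array(c["origin"]),d/np.linalg.norm(d)
def onz(c,u,v,z):
    o,d=ray(c,u,v); return o+d*(z-o[2])/d[2]
def proj(c,p):
    x=rot(c["rotation"]).T@(np.array(p)-c["origin"]); return np.array([c["cx"]-c["fx"]*x[0]/x[2],c["cy"]+c["fy"]*x[1]/x[2]])
def meet(*rs):  # least-squares meeting point, residuals
    A=[np.eye(3)-np.outer(d,d) for o,d in rs]
    p=np.linalg.solve(sum(A),sum(a@o for a,(o,d) in zip(A,rs)))
    return p,[float(np.linalg.norm(a@(p-o))) for a,(o,d) in zip(A,rs)]
E
```

```text
(no output)
```

View pics/top0c.png

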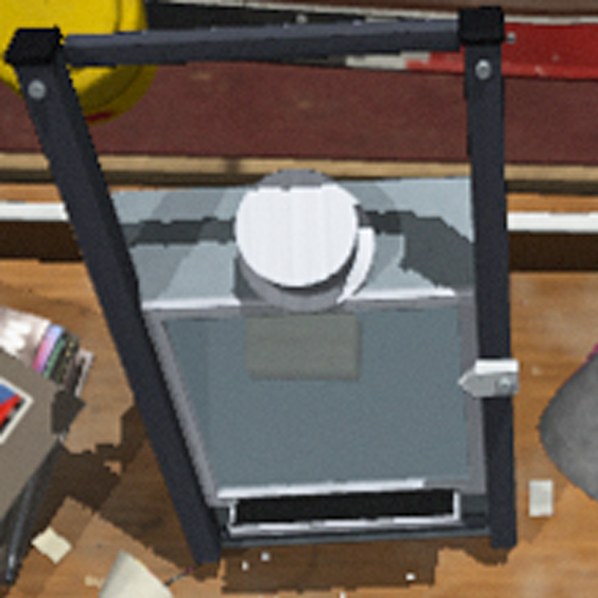

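View pics/wrist0.png

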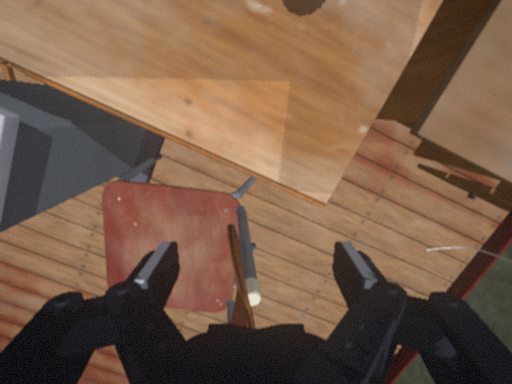

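```bash
python3 - <<'E'
import pickle,numpy as np
from h import *
C=pickle.load(open("c0.pkl","rb")); t=C["top"]
f=lambda x,y:(90+x/3.15,20+y/3.15)
for n,p,z in [("lipL up-outer",(230,531),.08),("lipR",(460,521),.08),("postLbotL",(193,565),0.02),("postLbotR",(218,560),.02),("postRbotL",(490,548),.02),("postRbotR",(516,545),.02),("ptip",(460,381),.15),("postLtopL",(8,35),.229),("postLtopR",(60,33),.229),("postRtopL",(462,18),.229),("postRtopR",(502,14),.229)]:
    print(n,np.round(onz(t,*f(*p),z),3))
for n,u,v,z in [("lampR front",297,188,.3),("lampR left",262,160,.3),("lampL right",152,207,.1),("knob",149,240,.03),("jar",304,222,.07),("can",359,217,.1)]: print(n,np.round(onz(t,u,v,z),3))
o=arm=__import__("bench").arm.get_obs()
T=rot(o["ee_rot"]);print(T.round(3)); 
w=C["wrist"];print("cam in tool",(T.T@(w["origin"]-o["position"])).round(3));print((T.T@rot(w["rotation"])).round(3))
E
```

```text
lipL up-outer [0.528 0.329 0.08 ]
lipR [0.539 0.148 0.08 ]
postLbotL [0.504 0.373 0.02 ]
postLbotR [0.508 0.352 0.02 ]
postRbotL [0.523 0.125 0.02 ]
postRbotR [0.526 0.103 0.02 ]
ptip [0.636 0.148 0.15 ]
postLtopL [0.852 0.46  0.229]
postLtopR [0.854 0.424 0.229]
postRtopL [0.871 0.149 0.229]
postRtopR [0.874 0.122 0.229]
lampR front [0.515 0.025 0.3  ]
lampR left [0.567 0.092 0.3  ]
lampL right [0.481 0.349 0.1  ]
knob [0.398 0.372 0.03 ]
jar [ 0.452 -0.022  0.07 ]
can [ 0.467 -0.151  0.1  ]
[[ 0.419 -0.908 -0.   ]
 [-0.908 -0.419  0.001]
 [-0.001 -0.    -1.   ]]
cam in tool [ 0.    -0.077 -0.129]
[[ 1.    -0.    -0.001]
 [-0.    -0.954 -0.3  ]
 [-0.001  0.3   -0.954]]
```

```bash
python3 -m pendant '[{"jaw":0,"dx":-200,"dy":-140,"dz":0,"twist":0.18},{"jaw":0,"dx":-415,"dy":-291,"dz":0,"twist":0.36},{"jaw":0,"dx":-415,"dy":-291,"dz":0,"twist":0.36},{"jaw":0,"dx":-415,"dy":-291,"dz":0,"twist":0.36},{"jaw":0,"dx":-415,"dy":-291,"dz":0,"twist":0.36},{"jaw":0,"dx":-415,"dy":-291,"dz":0,"twist":0.36},{"jaw":0,"dx":-415,"dy":-291,"dz":0,"twist":0.36},{"jaw":0,"dx":-415,"dy":-291,"dz":0,"twist":0.36},{"jaw":0,"dx":-415,"dy":-291,"dz":0,"twist":0.36},{"jaw":0,"dx":-415,"dy":-291,"dz":0,"twist":0.36},{"jaw":255,"dx":-613,"dy":-426,"dz":0,"twist":0.36},{"jaw":255,"dx":-613,"dy":-426,"dz":0,"twist":0.36},{"jaw":255,"dx":-613,"dy":-426,"dz":0,"twist":0.36},{"jaw":255,"dx":-613,"dy":-426,"dz":0,"twist":0.36},{"jaw":255,"dx":-613,"dy":-426,"dz":0,"twist":0.36},{"jaw":255,"dx":-554,"dy":-553,"dz":0,"twist":0.36},{"jaw":255,"dx":-554,"dy":-553,"dz":0,"twist":0.36},{"jaw":255,"dx":-554,"dy":-553,"dz":0,"twist":0.36},{"jaw":255,"dx":-554,"dy":-553,"dz":0,"twist":0.36}]' 40
python3 - <<'E'
from bench import arm, eyes
import cv2, numpy as np, pickle
from h import *
o=arm.get_obs(); print({k:np.round(o[k],4).tolist() for k in("time_s","qpos","position","ee_rot","ft_force","width")})
w=eyes.read_camera("wrist"); cv2.imwrite("pics/w1.png",w["image"][:,:,::-1]); pickle.dump((o,w),open("w1.pkl","wb"))
E
```

```text
time_s: 2.52
position: [0.5012, 0.2329, 0.2447]
ee_rot: [0.001, 0.731, -0.682, -0.0]
ft_force: [-0.7, 0.2, 0.3]
width: -0.0004
{'time_s': 2.525, 'qpos': [0.3508, 0.3567, 1.6446, -0.0001, 1.1417, 1.853], 'position': [0.5012, 0.2329, 0.2447], 'ee_rot': [0.0006, 0.7309, -0.6824, -0.0003], 'ft_force': [-0.6801, 0.1738, 0.3156], 'width': -0.0004}
```

View pics/w1.png

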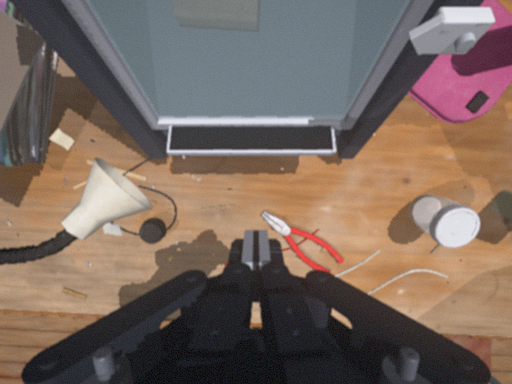

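The wrist view from above the front shows the lip's outer edge running from (168,153) to (336,153). The pointer tip is at about (411,42), and the closed fingertips are at (256,235). I'll take a second view from further in and higher.

```bash
python3 -m pendant '[{"jaw":255,"dx":0,"dy":-80,"dz":-60,"twist":0},{"jaw":255,"dx":0,"dy":-80,"dz":-60,"twist":0},{"jaw":255,"dx":0,"dy":-80,"dz":-60,"twist":0}]'
python3 - <<'E'
from bench import arm, eyes
import cv2, numpy as np, pickle
o=arm.get_obs()
w=eyes.read_camera("wrist"); cv2.imwrite("pics/w2.png",w["image"][:,:,::-1]); pickle.dump((o,w),open("w2.pkl","wb"))
a=cv2.imread("pics/w1.png"); b=cv2.imread("pics/w2.png")
r=lambda im,x,y,w,h,s:cv2.resize(im[y:y+h,x:x+w],None,fx=s,fy=s,interpolation=cv2.INTER_CUBIC)
# left col: w1 crops, right: w2 whole
c1=r(a,150,105,66,60,6);c2=r(a,300,105,66,60,6)
c3=r(a,385,0,66,60,6)
cv2.imwrite("pics/w1c.png",np.vstack([np.hstack([r(a,150,105,66,60,4),r(a,300,105,66,60,4),r(a,390,10,66,60,4)]),cv2.resize(b,(792,594))[0:350]]))
E
```

```text
time_s: 2.95
position: [0.5809, 0.2404, 0.3069]
ee_rot: [-0.001, 0.732, -0.681, 0.001]
ft_force: [-0.1, -0.2, 0.3]
width: -0.0002
```

View pics/w1c.png

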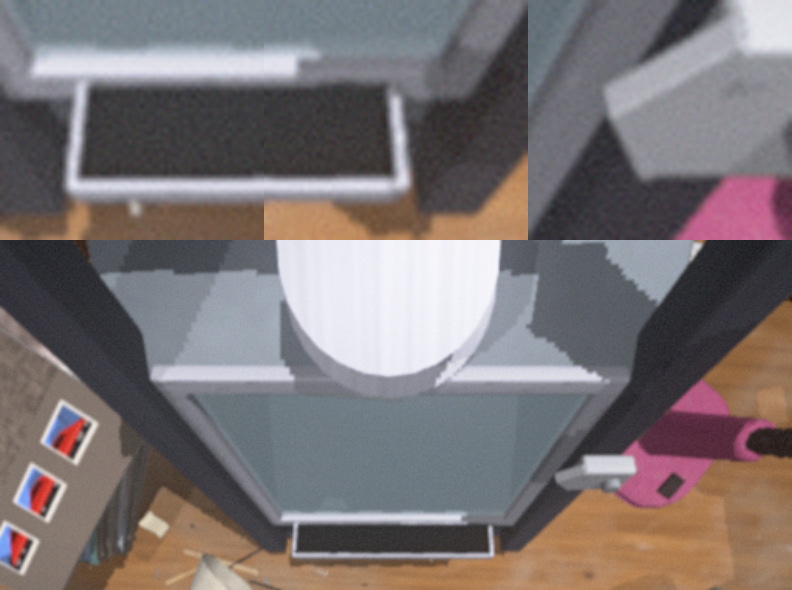

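```bash
cat > tri.py <<'E'
import pickle,numpy as np
from h import *
from scipy.optimize import least_squares
t=pickle.load(open("c0.pkl","rb"))["top"]; w1=pickle.load(open("w1.pkl","rb"))[1]; w2=pickle.load(open("w2.pkl","rb"))[1]
P={"L":[(163,188.9),(166.5,152.1),(187.8,204)],"R":[(236,185.7),(335.7,151.8),(319,204)],"tip":[(236,141),(409,33.4),(359.1,154.2)]}
for n,ps in P.items():
    for s in ([0,1,2],[1,2],[0,1]):
        p,r=meet(*[ray([t,w1,w2][i],*ps[i]) for i in s]); print(n,s,p.round(4),np.round(r,4))
# parametric: booth frame; lip mid upper outer edge, yaw ; pointer height slope s above lip
S=np.array([.573,0,.82]);O=np.array([-.82,0,.573])
def pts(q):
    x,y,z,yaw,ds=q; M=R.from_euler("z",yaw).as_matrix(); e=np.array([x,y,z])
    return {"L":e+M@[0,.09,0],"R":e+M@[0,-.09,0]}
def res(q):
    D=pts(q); return np.concatenate([(proj(c,D[n])-P[n][i])/(1 if i else 1) for n in D for i,c in enumerate((t,w1,w2))])
f=least_squares(res,[.53,.238,.09,.06,.1]); print("lip upper outer mid,yaw",f.x[:4].round(4)); print(f.fun.round(1))
x,y,z,yaw,_=f.x; M=R.from_euler("z",yaw).as_matrix(); e=np.array([x,y,z]); low=e-.01*M@S; print("lip_edge",low.round(4))
tip,r=meet(*[ray(c,*p) for c,p in zip((t,w1,w2),P["tip"])]); d=M.T@(tip-(e-.005*M@S)); print("tip rel lip mid-thick outer edge, booth",d.round(4),"slope",(d@S).round(4),"out",(d@O).round(4))
E
python3 tri.py; python3 -c "
from bench import arm;from h import *;o=arm.get_obs();print(rot(o['ee_rot']).round(3),o['position'])"
```

```text
L [0, 1, 2] [0.5267 0.3295 0.088 ] [0.0021 0.0011 0.0013]
L [1, 2] [0.5281 0.3293 0.0923] [0.0004 0.0004]
L [0, 1] [0.5268 0.3293 0.0864] [0.0016 0.0016]
R [0, 1, 2] [0.5388 0.1479 0.0856] [0.001  0.0012 0.0003]
R [1, 2] [0.5409 0.1498 0.0927] [0.0001 0.0001]
R [0, 1] [0.539  0.1478 0.0843] [0.0011 0.0011]
tip [0, 1, 2] [0.6267 0.1473 0.1919] [0.001  0.0017 0.0011]
tip [1, 2] [0.6265 0.1503 0.1977] [0.0006 0.0006]
tip [0, 1] [0.6279 0.1467 0.1891] [0.001 0.001]
lip upper outer mid,yaw [0.534  0.2392 0.0911 0.0701]
[-1.  -0.8  0.3  0.4  0.7 -0.1 -0.5 -1.2 -0.1  0.4 -0.2  0.1]
lip_edge [0.5283 0.2388 0.0829]
tip rel lip mid-thick outer edge, booth [ 0.0889 -0.0982  0.1048] slope 0.1369 out -0.0128
[[ 0.072 -0.997  0.   ]
 [-0.997 -0.072  0.   ]
 [-0.    -0.    -1.   ]] [0.57965959 0.24041974 0.30548162]
```

```bash
python3 - <<'E'
from tri import *
print("lampL rim",meet(ray(t,152,207),ray(w1,150,207)))
E
python3 -m pendant '[{"jaw":255,"dx":-2,"dy":45,"dz":0,"twist":0},{"jaw":255,"dx":-2,"dy":85,"dz":20,"twist":0},{"jaw":255,"dx":-2,"dy":85,"dz":70,"twist":0},{"jaw":255,"dx":-2,"dy":85,"dz":125,"twist":0},{"jaw":255,"dx":-2,"dy":85,"dz":175,"twist":0},{"jaw":255,"dx":-2,"dy":85,"dz":205,"twist":0},{"jaw":255,"dx":-2,"dy":85,"dz":219,"twist":0},{"jaw":255,"dx":-2,"dy":85,"dz":219,"twist":0},{"jaw":255,"dx":-2,"dy":85,"dz":219,"twist":0}]'
python3 - <<'E'
from bench import arm, eyes
import cv2, numpy as np, pickle
o=arm.get_obs();print(o["position"],o["ft_force"])
w=eyes.read_camera("wrist"); cv2.imwrite("pics/w3.png",w["image"][:,:,::-1]); pickle.dump((o,w),open("w3.pkl","wb"))
E
```

```text
L [0, 1, 2] [0.5267 0.3295 0.088 ] [0.0021 0.0011 0.0013]
L [1, 2] [0.5281 0.3293 0.0923] [0.0004 0.0004]
L [0, 1] [0.5268 0.3293 0.0864] [0.0016 0.0016]
R [0, 1, 2] [0.5388 0.1479 0.0856] [0.001  0.0012 0.0003]
R [1, 2] [0.5409 0.1498 0.0927] [0.0001 0.0001]
R [0, 1] [0.539  0.1478 0.0843] [0.0011 0.0011]
tip [0, 1, 2] [0.6267 0.1473 0.1919] [0.001  0.0017 0.0011]
tip [1, 2] [0.6265 0.1503 0.1977] [0.0006 0.0006]
tip [0, 1] [0.6279 0.1467 0.1891] [0.001 0.001]
lip upper outer mid,yaw [0.534  0.2392 0.0911 0.0701]
[-1.  -0.8  0.3  0.4  0.7 -0.1 -0.5 -1.2 -0.1  0.4 -0.2  0.1]
lip_edge [0.5283 0.2388 0.0829]
tip rel lip mid-thick outer edge, booth [ 0.0889 -0.0982  0.1048] slope 0.1369 out -0.0128
lampL rim (array([0.47880652, 0.3391428 , 0.12647127]), [0.0030612105596343063, 0.0030612105596344637])
time_s: 4.12
position: [0.4958, 0.2369, 0.0876]
ee_rot: [-0.001, 0.732, -0.681, 0.0]
ft_force: [0.1, 0.0, 0.1]
width: 0.0001
[0.49577445 0.23692831 0.08755489] [0.05585625 0.03010584 0.12356036]
```

View pics/w3.png

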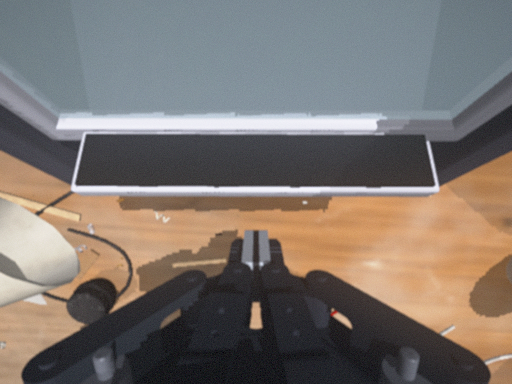

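The lip spans (72..438, 192). That is 366 px wide, so its outer top edge is 38 mm ahead of the TCP and 5 mm above it, which agrees with the triangulation. The closed fingertips are centred and about 22 mm in front of the edge. I'll push along the slope as a first stage.

```bash
python3 -m pendant '[{"jaw":255,"dx":0,"dy":-12,"dz":0,"twist":0},{"jaw":255,"dx":0,"dy":-20,"dz":0,"twist":0},{"jaw":255,"dx":0,"dy":-24,"dz":-3,"twist":0},{"jaw":255,"dx":0,"dy":-28,"dz":-8,"twist":0},{"jaw":255,"dx":0,"dy":-32,"dz":-14,"twist":0},{"jaw":255,"dx":0,"dy":-36,"dz":-20,"twist":0}]'
python3 - <<'E'
from bench import arm, eyes
import cv2, numpy as np, pickle
o=arm.get_obs();print(o["position"],o["ft_force"])
w=eyes.read_camera("wrist"); cv2.imwrite("pics/w4.png",w["image"][:,:,::-1]); pickle.dump((o,w),open("w4.pkl","wb"))
E
```

```text
time_s: 4.92
position: [0.5315, 0.2393, 0.1068]
ee_rot: [0.0, 0.732, -0.681, -0.0]
ft_force: [-1.9, -0.4, -1.3]
width: -0.0001
[0.53152183 0.23927238 0.10675144] [-1.87052801 -0.4447501  -1.26722372]
```

View pics/w4.png

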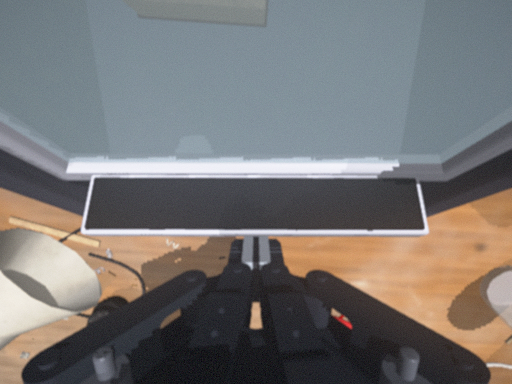

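Contact is good: the robot feels (-1.9, -0.4, -1.3) N, and the lip edge sits at v=233, about 10 mm above the fingertip ends. The window has risen about 23 mm, leaving roughly 114 mm. I'll push another 84 mm or so and then look.

```bash
python3 -m pendant '[{"jaw":255,"dx":0,"dy":-4,"dz":-6,"twist":0},{"jaw":255,"dx":0,"dy":-8,"dz":-11.5,"twist":0},{"jaw":255,"dx":0,"dy":-12,"dz":-17,"twist":0},{"jaw":255,"dx":0,"dy":-16,"dz":-23,"twist":0},{"jaw":255,"dx":0,"dy":-20,"dz":-29,"twist":0},{"jaw":255,"dx":0,"dy":-24,"dz":-34.5,"twist":0},{"jaw":255,"dx":0,"dy":-28,"dz":-40,"twist":0},{"jaw":255,"dx":0,"dy":-32,"dz":-46,"twist":0},{"jaw":255,"dx":0,"dy":-36,"dz":-51.5,"twist":0},{"jaw":255,"dx":0,"dy":-40,"dz":-57,"twist":0},{"jaw":255,"dx":0,"dy":-44,"dz":-63,"twist":0},{"jaw":255,"dx":0,"dy":-48,"dz":-69,"twist":0},{"jaw":255,"dx":0,"dy":-48,"dz":-69,"twist":0}]'
python3 - <<'E'
from bench import arm, eyes
import cv2, numpy as np, pickle
o=arm.get_obs();print(o["position"],o["ft_force"])
w=eyes.read_camera("wrist"); cv2.imwrite("pics/w5.png",w["image"][:,:,::-1]); pickle.dump((o,w),open("w5.pkl","wb"))
a=cv2.imread("pics/w5.png")
cv2.imwrite("pics/w5c.png",np.vstack([cv2.resize(a[130:290,50:450],(800,320),interpolation=cv2.INTER_CUBIC),np.hstack([cv2.resize(a[170:240,390:490],(400,280),interpolation=cv2.INTER_CUBIC),cv2.resize(a[170:240,50:150],(400,280),interpolation=cv2.INTER_CUBIC)])]))
E
```

```text
time_s: 6.6
position: [0.58, 0.2428, 0.1761]
ee_rot: [-0.001, 0.732, -0.681, 0.001]
ft_force: [-2.0, -0.7, 0.5]
width: -0.0001
[0.5800249  0.24284238 0.17609639] [-1.95773842 -0.708887    0.47355518]
```

View pics/w5c.png

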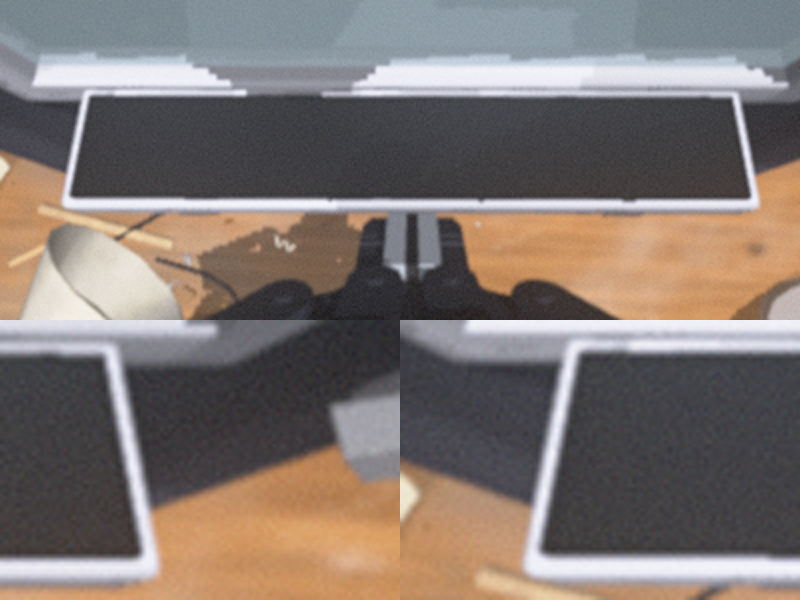

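The pointer tip is at (472,191), and the lip's right outer corner is at (429,234). Known widths give 29 mm of slope travel left, which agrees with the earlier triangulation (about 30). I'll push 24 mm and measure again.

```bash
python3 -m pendant '[{"jaw":255,"dx":0,"dy":-3,"dz":-5,"twist":0},{"jaw":255,"dx":0,"dy":-6,"dz":-9.5,"twist":0},{"jaw":255,"dx":0,"dy":-9,"dz":-14,"twist":0},{"jaw":255,"dx":0,"dy":-11.5,"dz":-17.5,"twist":0},{"jaw":255,"dx":0,"dy":-13.7,"dz":-20.5,"twist":0},{"jaw":255,"dx":0,"dy":-13.7,"dz":-20.5,"twist":0}]'
python3 - <<'E'
from bench import arm, eyes
import cv2, numpy as np, pickle
o=arm.get_obs();print(o["position"],o["ft_force"])
w=eyes.read_camera("wrist"); cv2.imwrite("pics/w6.png",w["image"][:,:,::-1]); pickle.dump((o,w),open("w6.pkl","wb"))
a=cv2.imread("pics/w6.png")
cv2.imwrite("pics/w6c.png",np.hstack([cv2.resize(a[170:270,390:490],(400,400),interpolation=cv2.INTER_CUBIC),cv2.resize(a[170:270,50:150],(400,400),interpolation=cv2.INTER_CUBIC)]))
E
```

```text
time_s: 7.4
position: [0.5932, 0.2438, 0.1962]
ee_rot: [-0.0, 0.732, -0.681, 0.0]
ft_force: [-1.6, -0.4, 0.7]
width: -0.0002
[0.59324993 0.24380355 0.19621129] [-1.61664746 -0.42475995  0.72523164]
```

View pics/w6c.png

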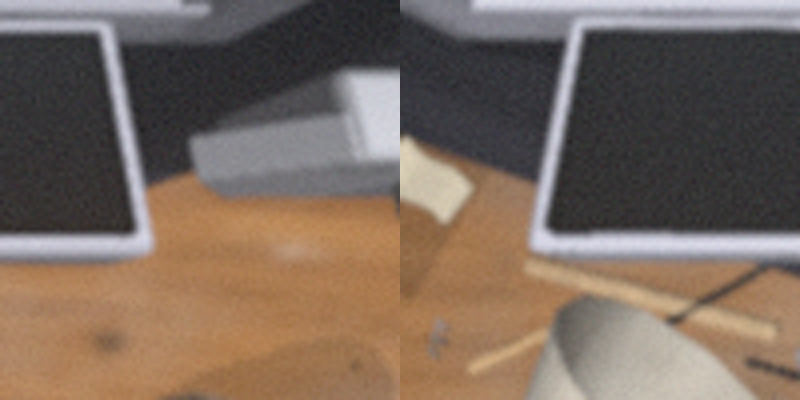

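The pointer's tip ridge runs from (437,205) to (440,214), and the lip corners are at (82,232) and (427,232). About 6 mm is left by this measurement (5 to 6.5 across the estimates). I'll push about 4.5 mm more and look again.

```bash
python3 -m pendant '[{"jaw":255,"dx":0,"dy":-1,"dz":-2.5,"twist":0},{"jaw":255,"dx":0,"dy":-2,"dz":-4,"twist":0},{"jaw":255,"dx":0,"dy":-2.7,"dz":-5,"twist":0},{"jaw":255,"dx":0,"dy":-2.7,"dz":-5,"twist":0}]'
python3 - <<'E'
from bench import arm, eyes
import cv2, numpy as np, pickle
o=arm.get_obs();print(o["position"],o["ft_force"])
w=eyes.read_camera("wrist"); cv2.imwrite("pics/w7.png",w["image"][:,:,::-1]); pickle.dump((o,w),open("w7.pkl","wb"))
a=cv2.imread("pics/w7.png")
cv2.imwrite("pics/w7c.png",np.hstack([cv2.resize(a[190:250,400:450],(500,600),interpolation=cv2.INTER_CUBIC),cv2.resize(a[190:250,70:100],(300,600),interpolation=cv2.INTER_CUBIC)]))
E
```

```text
time_s: 7.95
position: [0.5956, 0.2439, 0.2009]
ee_rot: [-0.0, 0.732, -0.681, 0.0]
ft_force: [-3.0, -0.7, -0.7]
width: 0.0004
[0.59564469 0.24392618 0.20086996] [-2.99486879 -0.68886339 -0.66803331]
```

View pics/w7c.png

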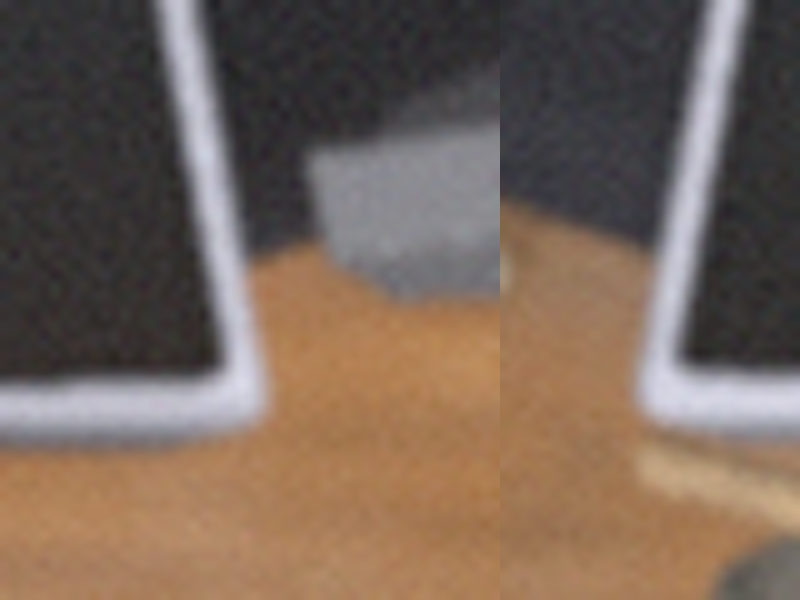

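About 2.2 mm is left. I'll make a final nudge of about 1.7 mm, then back straight out and look.

```bash
python3 -m pendant '[{"jaw":255,"dx":0,"dy":-0.5,"dz":-1,"twist":0},{"jaw":255,"dx":0,"dy":-1,"dz":-1.6,"twist":0},{"jaw":255,"dx":0,"dy":-1,"dz":-1.6,"twist":0}]'
python3 -m pendant '[{"jaw":255,"dx":0,"dy":8,"dz":0,"twist":0},{"jaw":255,"dx":0,"dy":30,"dz":0,"twist":0},{"jaw":255,"dx":0,"dy":45,"dz":-10,"twist":0},{"jaw":255,"dx":0,"dy":45,"dz":-30,"twist":0},{"jaw":255,"dx":0,"dy":45,"dz":-30,"twist":0}]'
python3 - <<'E'
from bench import arm, eyes
import cv2, numpy as np, pickle
o=arm.get_obs();print(o["position"],o["ft_force"])
w=eyes.read_camera("wrist"); t=eyes.read_camera("top"); pickle.dump((o,w,t),open("w8.pkl","wb"))
a=w["image"][:,:,::-1].copy();b=t["image"][:,:,::-1].copy()
from h import *
print(proj(w,[.61,.15,.2]),proj(w,[.61,.33,.2]))
u,v=proj(w,[.612,.148,.2]).astype(int);x,y=proj(w,[.60,.33,.2]).astype(int)
z=lambda im,x,y,w,h,s:cv2.resize(im[y:y+h,x:x+w],(w*s,h*s),interpolation=cv2.INTER_CUBIC)
print(u,v,x,y)
cv2.imwrite("pics/w8.png",np.vstack([np.hstack([z(a,u-25,v-25,50,50,8),z(a,x-25,y-25,50,50,8)]),np.hstack([z(b,200,115,50,25,8),cv2.resize(b[20:210,80:460],(400,200))])]))
E
```

```text
time_s: 8.38
position: [0.5966, 0.244, 0.2025]
ee_rot: [-0.0, 0.732, -0.681, 0.0]
ft_force: [-2.6, -0.8, 0.3]
width: -0.0001
time_s: 9.0
position: [0.5524, 0.2411, 0.2346]
ee_rot: [-0.002, 0.732, -0.681, 0.001]
ft_force: [0.8, -1.1, -0.0]
width: -0.0002
[0.5523715  0.2411071  0.23460506] [ 0.84867949 -1.05176641 -0.03811132]
[408.17533126 153.79370472] [115.41519402 132.3178139 ]
412 150 116 148
```

View pics/w8.png

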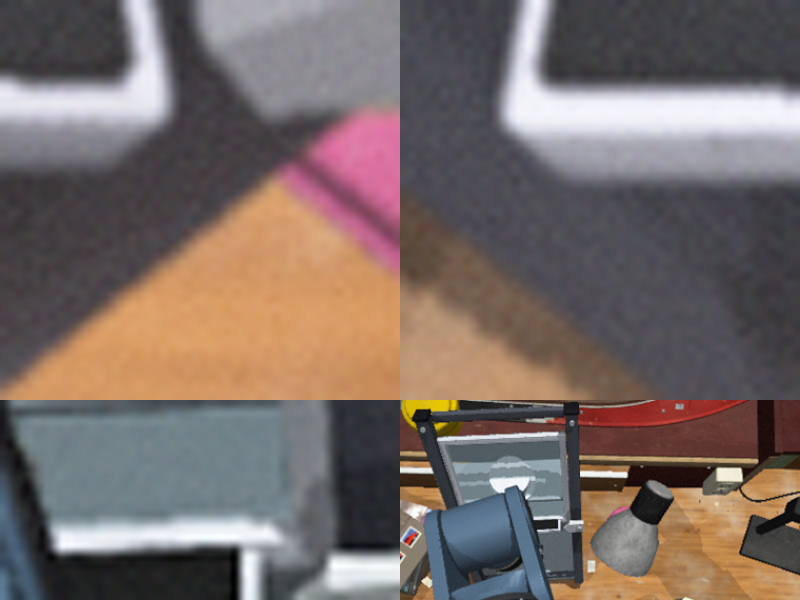

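```bash
python3 - <<'E' | tail -12
from tri import *
import cv2
S=np.array([.573,0,.82]);O=np.array([-.82,0,.573])
w6,w7=[pickle.load(open(f"w{i}.pkl","rb"))[1] for i in(6,7)]; o,w8,t8=pickle.load(open("w8.pkl","rb"))
V=[(w6,(439.6,214.1)),(w7,(432.3,214.5)),(w8,(411.9,130.6))]
tip,r=meet(*[ray(c,*p) for c,p in V]); print("tip front",tip.round(4),np.round(r,4))
def lip(c,L,Rr):
    f=least_squares(lambda q:np.r_[proj(c,q[:3]+.09*np.array([-.07,.9975,0]))-L,proj(c,q[:3]-.09*np.array([-.07,.9975,0]))-Rr],[.61,.24,.2]);return f.x
for c,L,Rr,b in [(w6,(82.1,231.7),(427.2,231.7),V[0][1]),(w7,(83.5,230.7),(426,231),V[1][1]),(w8,(103.3,137.3),(407.8,138.1),V[2][1])]:
    e=lip(c,L,Rr)-.005*M@S; oo,d=ray(c,*b); n=M@[0,1,0]; p=oo+d*((e-.097*n-oo)@n)/(d@n)
    print("lip",e.round(4),"tip at -97",p.round(4),"remaining",((M.T@(p-e))@S).round(4),"via triangulated",((M.T@(tip-e))@S).round(4))
# loose things in the top view: unchanged?
a,b=t["image"].astype(int),t8["image"].astype(int); D=abs(a-b).max(2)
for n,(x,y) in dict(knob=(149,240),pliers=(235,245),jar=(304,222),can=(359,217),pointer=(248,140)).items(): print(n,D[y-14:y+14,x-14:x+14].mean().round(1),D[y-14:y+14,x-14:x+14].max())
E
python3 -m pendant '[{"jaw":255,"dx":0,"dy":40,"dz":0,"twist":0},{"jaw":255,"dx":0,"dy":90,"dz":-20,"twist":0},{"jaw":255,"dx":0,"dy":140,"dz":-20,"twist":0},{"jaw":255,"dx":0,"dy":140,"dz":-20,"twist":0},{"jaw":255,"dx":0,"dy":140,"dz":-20,"twist":0}]'
```

```text
[-1.  -0.8  0.3  0.4  0.7 -0.1 -0.5 -1.2 -0.1  0.4 -0.2  0.1]
lip_edge [0.5283 0.2388 0.0829]
tip rel lip mid-thick outer edge, booth [ 0.0889 -0.0982  0.1048] slope 0.1369 out -0.0128
tip front [0.6239 0.1472 0.1936] [0.0003 0.0002 0.0003]
lip [0.6065 0.2447 0.1956] tip at -97 [0.6248 0.1488 0.1962] remaining 0.0071 via triangulated 0.0044
lip [0.6089 0.2448 0.1991] tip at -97 [0.6248 0.1487 0.1955] remaining 0.0022 via triangulated 0.0001
lip [0.6106 0.2449 0.2008] tip at -97 [0.6239 0.1486 0.1956] remaining -0.0005 via triangulated -0.0022
knob 89.2 149
pliers 55.1 204
jar 15.2 27
can 12.4 31
pointer 14.4 116
time_s: 9.72
position: [0.4125, 0.2308, 0.2523]
ee_rot: [-0.0, 0.732, -0.681, 0.0]
ft_force: [-0.1, -0.2, 0.2]
width: 0.0005
```

```bash
python3 -c "
from bench import order,arm
print(arm.get_obs()['ft_force']); print(order.finish_job())"
```

```text
[-0.06829289 -0.24401518  0.18372018]
the job is handed in; nothing more can be done
None
```

I pushed the window up about 140 mm in stages, then backed the hand straight out and handed the job in at about 9.7 s. The hand can't be tilted with these moves. The closed fingertips therefore stood upright, pushing on the lip's outer lower edge with their ends about 10 mm below it. The force felt at each check was about 2 to 3 N.

**Level with the pointer:** the last wrist view put the lip within about 0.5 mm of the pointer, on the high side, assuming the stated 7 mm gap. A second estimate, triangulated across views, put it about 2 mm high. It is less reliable because it placed the pointer tip 1 to 2 mm too far sideways. So the window may stand 0 to 2 mm above the pointer, and I could not have lowered it without pressing on the lip.

**Contact:** the wrist force was near zero after the hand came away, about 0.2 N on each axis.

**Loose things:** the top view shows the jar and tin essentially unchanged. The pointer stayed at the same measured position. The arm hid the knob and pliers in the last top view, so those were not checked. The fingertips stayed above about z = 0.07 m and no unexpected force showed. I also did not check the sanding block inside the booth, though the hand never entered the booth.

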